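# Isolate the filings extractor and draw out its catch drawer

### The arm

A 6-joint arm with a two-finger parallel gripper is mounted at the origin on the work surface. World frame = base frame: x ahead of the robot, y to its left, z up, the work surface at z = 0. Lengths are in m, angles in rad, forces in N, time in s.
With the tool pointing down it reaches from about 0.4 to 0.825 m from the base axis. Payload 7 kg.
Tool frame: the origin (TCP) lies at the very end of the fingers, on their centre line; the grasp point (between the pads) lies 19 mm behind it; z points along the fingers, y is the line along which they close (so a half turn about z gives the same grasp; the last joint's range is limited). The gripper opens to 88 mm and grips with 3 to 60 N. Pads are 19 mm wide; open, the fingers measure 130 mm over their backs; the gripper's body (78 mm by 193 mm) begins 47 mm behind the grasp point.
Start: joints at [1.596, 0.359, 0.012, 0, -1.224, -0.288], TCP at [0.175, 0.652, 0.227] pointing down, gripper open.
Joint ranges: [-3.07, 3.07], [-1.43, 2.12], [-1.02, 1.25], [-3.03, 1.67], [-3.05, -0], [-3.03, 3.03]. Speed limits (rad/s): [2.39, 2.39, 3.01, 3.14, 3.14, 3.14].

### API

Orientations are given as [roll, pitch, yaw] about the fixed x, y, z axes, in that order (R = Rz(yaw) Ry(pitch) Rx(roll)).
In Python, from station import * gives the robot as it stands.
- The arm moves only by the tool servo_tool, never from a script. Its argument "moves" is a list of rows, each an object of numbers: "jaw": the opening, from 0 (shut) to 1 (fully open); "dx", "dy", "dz": the shift along the world's x, y, z in m; "roll": the turn about the world's z in degrees. A call has exactly 10 rows; each row shifts and turns the commanded pose from where the row before left it; what a row does not reach is not made up. A row lasts 1/8 s, in which the tool goes at most 62.5 mm and 10.7 degrees, less where a joint would pass 70% of its speed; a pose out of reach is approached as far as the arm can. A call with a gripper value outside its range is refused whole. The fingers move at their own pace and stop on an object; "newtons" is the grip in N (left out, the last holds). Time passes only in rows, so rows that do not move let the fingers close, or fill a call up. It gives the time, the measured TCP pose, the force, the opening and the grip force at its end, in the units of the state.
- get_state(): the state, without advancing time (a new reading comes with each control period).
- grab_frame(name): name is "scene" or "top" or "wrist"; returns (picture, depth): 480x640x3 uint8, red, green, blue; 480x640 float32, m along the optical axis (not along the pixel's ray), 0 where there is no reading.
- calibration(name): a dict with "intrinsics" (3x3 intrinsics, pixels), "R" (3x3) and "t" (3): a world point X has camera coordinates R X + t. Camera axes: x right, y down, z forward; pixel columns grow to the right and rows downward; lengths in m; the calibration is good to about 2 mm. The wrist camera is an equidistant fisheye: a pixel r from the principal point sees the ray r / f radians off the axis. A picture is of the moment at which its call begins: read the wrist's pose just before it. calibration takes no time and is no camera call; for the wrist camera it gives the pose at the moment of the call.
- job_done(): hands the job in; it is judged then, once.
The state is a dict: "t": time; "q": joint angles; "qd": joint speeds; "joint_efforts": joint torques, N m; "eef_pos": TCP position; "ee_rot": TCP orientation; "force": force on the tool from outside, world axes, zero at the start; "moment": the same for the moment, N m; "width": finger opening in m; "gripper_force": force on a finger pad.
Only numpy, scipy, OpenCV 4.12 (cv2) and the standard library are available. Lean on these libraries where they do the work, as an engineer would, in place of code of your own. Each camera call takes 0.05 s, during which the arm holds its last target. There are 200 camera calls.

### The job

The bench extractor's catch drawer has to be drawn out for emptying: first switch the extractor off by throwing its isolator (the one with the T-shaped handle) over to off, towards the robot's side, and only then pull the drawer fully out to its stop and leave it open. The soldering block lies in the drawer's way: slide it aside on the bench, do not shove it with the drawer, and leave it lying flat. Leave the other two isolators as they are and everything else where it stands.

Things in the scene. Friction and masses are not known exactly. Their poses are not given: they have to be found in the camera images.
- extractor: White laminate bench extractor, fixed: a cabinet 220 (x) by 220 (y) by 120 mm high with a grey filter housing 170 mm wide and 50 mm high, with a 20 mm high black cap, on the rear half of its top. Origin: centre of its underside. Its front, with the drawer, faces its own -x, 110 mm from the origin.
- drawer (a joint): Travel of the extractor's single catch drawer along the extractor's own -x: 0 shut, 0.14 m at its stop, fully out. It stays where it is left, about 2 N to move. Its white front is 196 mm wide and spans 24 to 104 mm above the bench.
- drawer_handle (a point): Middle of the drawer's steel bar handle, moving with the drawer: a horizontal round bar 10 mm thick and 110 mm long along the extractor's y, 88 mm above the bench, its axis 50 mm out from the drawer front (45 mm of free gap behind the bar), held by a 10 mm bar at each end. Axes as the extractor's.
- plate: Steel mounting plate on the bench, 130 (x) by 340 (y) by 6 mm, fixed; three isolators stand on it in a row along its y, 105 mm apart, in any order. Its own -x side is the robot's side. Origin: centre of its underside.
- iso_tee_handle (a joint): Handle of the extractor's isolator, the one with a T-shaped handle: 0 = on, leaning 0.6 rad from upright away from the robot (to its own +x); 1.2 rad = off, leaning 0.6 rad to its own -x, the robot's side. Over-centre action: its heavy handle (0.3 kg) falls from upright (0.6) to the nearer stop and rests there. About 1 to 2 N at the end moves it.
- iso_tee_hinge (a point): Hinge axis of the T handle (along this point's y), 56 mm above the bench, fixed, over the centre of the isolator's grey box, which is 100 (x) by 64 (y) mm and 44 mm high above the bench, with steel cheeks to 66 mm beside the hinge. Axes: x away from the robot's side, z up.
- iso_tee_tip (a point): Centre of the T handle's black crossbar, 95 mm from the hinge axis: a bar 16 mm thick and 70 mm long along the hinge axis, on a 10 mm steel stem.
- iso_ball_tip (a point): Centre of the black ball, 30 mm across, that ends another isolator's handle (95 mm from its hinge). Same box and swing as the T one; not to be flipped.
- iso_rod_tip (a point): End centre of the third isolator's straight handle, a black sleeve 22 mm thick and 60 mm long whose end stands 103 mm from its hinge (the point at 95 mm). Same box and swing as the T one; not to be flipped.
- block: Loose off-white soldering block, 120 (x) by 90 (y) by 40 mm high, about 0.4 to 0.75 kg, flat on the bench in front of the drawer. Origin: centre of its underside.
- mat: Thin grey bench mat, 130 by 110 mm, 1 mm thick and fixed; it lies beside the drawer's lane, left or right of it, with free room on and round it; things slide over it freely. Origin: its centre.
- dish: Loose shallow wooden dish, 100 mm across, 26 mm high, beside the drawer's lane on the side away from the mat; to be left alone. Origin: centre of its underside.
- tweezers: Loose steel tweezers lying along their x, 150 mm long, 9 mm high; to be left alone. Origin: under their middle.
- flux: Loose amber bottle with a white cap, 54 mm across, 130 mm high, standing; to be left alone. Origin: centre of its underside.
- jar: Loose glass jar with a steel lid, 68 mm across, 65 mm high, standing; to be left alone. Origin: centre of its underside.
- pliers: Loose pliers with dark grips lying along their x, 150 mm long, 60 mm wide, 16 mm high; to be left alone. Origin: under their middle.
- cup: Loose white cup, 72 mm across, 80 mm high, standing; to be left alone. Origin: centre of its underside.
- mallet: Loose bench hammer lying at the far right along its x; to be left alone. Origin: under its middle.
Not all that is in view belongs to the job. There is more than one size of the block; the job needs the smallest.

How it is judged:
By the outcome, as a careful person would: the job done as asked, in the order asked, and still so for the second after the job is handed in, with the robot touching nothing.
It also fails if it takes over 61 s, if anything falls off the work surface, if the arm or the gripper's body presses on something with over 40 N, if the wrist force passes 120 N, or if a joint passes its speed limit or range.

## Working session

There is one attempt and no reset: what is moved stays moved. The work goes in short steps, Python scripts to look and compute and a tool call to move; the robot and the scene stay as the last step left them, time stands still between calls to the robot, and variables do not carry over. Pictures are saved under pics/ and viewed, at most 10 in all, crops included, and the job is handed in when it is done.

Besides the shell and the picture viewer there is one more tool, called after "Emit:" as name(argument=value, ...) on one line, values as JSON. servo_tool: Moves the arm, as the interface text tells. Its arguments: {"type":"object","properties":{"moves":{"type":"array","items":{"type":"object","properties":{"jaw":{"type":"number"},"dx":{"type":"number"},"dy":{"type":"number"},"dz":{"type":"number"},"roll":{"type":"number"}}}},"newtons":{"type":"number"}},"required":["moves"]}

```bash
mkdir -p pics; ls
cat > h.py <<'E'
from station import *
import numpy as np, cv2
def grab(n):
    c=calibration(n); im,d=grab_frame(n)
    np.savez('last_%s.npz'%n,im=im,d=d,K=c['intrinsics'],R=c['R'],t=c['t']); return im,d,c
def load(n):
    z=np.load('last_%s.npz'%n); return z['im'],z['d'],z
def pt(z,u,v,d):
    K=np.array(z['intrinsics'] if 'intrinsics' in z else z['K']);R=np.array(z['R']);t=np.array(z['t'])
    return R.T@(d*np.array([(u-K[0,2])/K[0,0],(v-K[1,2])/K[1,1],1])-t)
def ray(z,u,v,h):
    K=np.array(z['K']);R=np.array(z['R']);t=np.array(z['t'])
    o=-R.T@t; r=R.T@np.array([(u-K[0,2])/K[0,0],(v-K[1,2])/K[1,1],1]); return o+r*(h-o[2])/r[2]
def cloud(z,d):
    K=z['K'];v,u=np.mgrid[:480,:640]
    p=np.stack([(u-K[0,2])/K[0,0]*d,(v-K[1,2])/K[1,1]*d,d],-1)
    return (p-z['t'])@z['R']
E
python3 - <<'E'
from h import *
for n in('scene','top'):
    im,d,c=grab(n); cv2.imwrite(f'pics/{n}0.png',im[:,:,::-1]); print(n,-np.array(c['R']).T@np.array(c['t']),np.array(c['R'])[2])
E
```

```text
pics
scene [1.19763893 0.37490664 1.17636786] [-0.49738337 -0.34427011 -0.79629635]
top [ 0.31360359 -0.07497627  1.62404047] [ 1.37227189e-01  7.15545435e-04 -9.90539341e-01]
```

View pics/scene0.png

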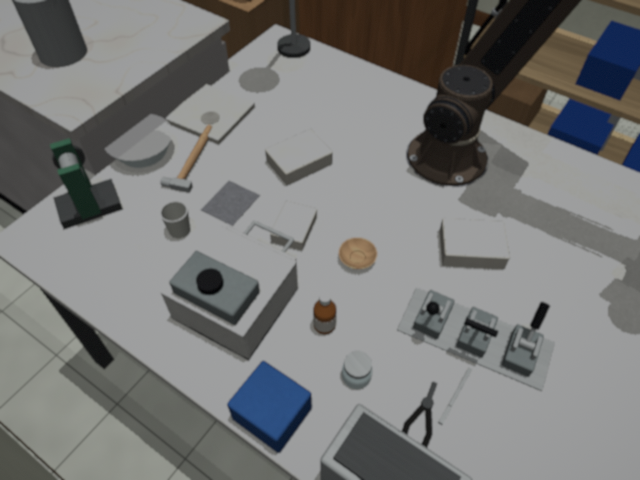

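View pics/top0.png

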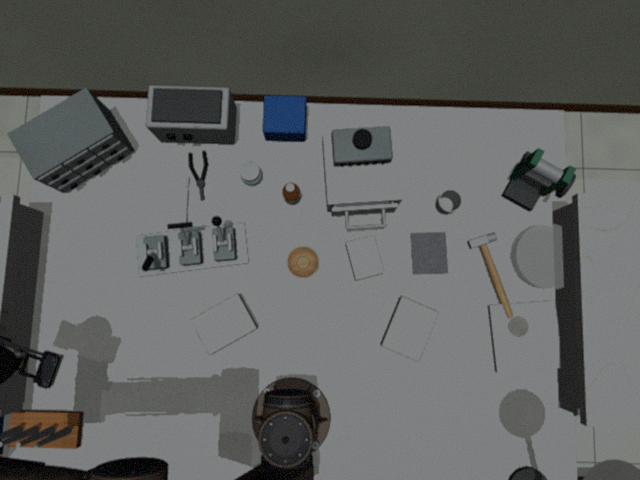

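Top view: the T-handle is the middle isolator, with its crossbar at (180,225) leaning away from the robot. The ball is at (217,220) leaning away, and the rod at (150,262) leans to the robot's side. Three off-white blocks could be taken for the job's block: (365,257), (224,323) and (409,328). The smallest is (365,257), in front of the drawer handle at (365,224). The mat is at (429,253), the dish at (303,262).

Next I measure these and check one close crop.

```bash
cat > m.py <<'E'
from h import *
def rect(P,name):
    r=cv2.minAreaRect(P[:,:2].astype(np.float32)); print(name,np.round(r[0],4),np.round(r[1],4),round(r[2],1),'z',np.round(np.percentile(P[:,2],[5,50,95]),4),len(P))
for n in('top','scene'):
    im,d,z=load(n); C=cloud(z,d); ok=d>0
    print(n,'bench z',np.median(C[ok&(abs(C[...,2])<.02)][:,2]))
    m=(ok&(C[...,2]>.02)&(C[...,2]<.3)&(C[...,0]>.3)&(C[...,0]<1.15)&(abs(C[...,1])<.75)).astype(np.uint8)
    k,L,s,c=cv2.connectedComponentsWithStats(m,connectivity=4)
    for i in range(1,k):
        if s[i,4]>60: rect(C[L==i],(i,tuple(np.round(c[i]).astype(int))))
    # handle: z .075-.1 ; black parts over plate
    g=im.max(2)
    b=(ok&(g<45)&(C[...,2]>.06)&(C[...,2]<.18)&(C[...,0]<.85)&(C[...,0]>.4)&(C[...,1]>.1)).astype(np.uint8)
    k,L,s,c=cv2.connectedComponentsWithStats(b)
    for i in range(1,k):
        if s[i,4]>15: rect(C[L==i],('black',tuple(np.round(c[i]).astype(int))))
im,_,z=load('top'); a=cv2.resize(im[190:300,120:280],None,fx=2.5,fy=2.5,interpolation=2);b=cv2.resize(im[190:300,320:480],None,fx=2.5,fy=2.5,interpolation=2)
im,_,z=load('scene'); c=cv2.resize(im[270:390,390:560],(400,275),interpolation=2);e=cv2.resize(im[170:290,220:390],(400,275),interpolation=2)
cv2.imwrite('pics/crop.png',np.vstack([np.hstack([a,b]),np.hstack([c,e])])[:,:,::-1])
E
python3 m.py
```

```text
top bench z 0.00011510844293279329
(1, (np.int64(191), np.int64(114))) [0.8956 0.3285] [0.1461 0.2418] 0.0 z [0.0459 0.1552 0.1666] 4748
(2, (np.int64(76), np.int64(141))) [0.7982 0.6736] [0.183  0.2604] 33.5 z [0.0427 0.1774 0.1846] 6770
(3, (np.int64(284), np.int64(117))) [0.9109 0.0494] [0.1308 0.1228] 89.8 z [0.0402 0.0893 0.0959] 1892
(4, (np.int64(362), np.int64(172))) [ 0.7123 -0.1931] [0.2961 0.2216] 5.5 z [0.0626 0.1217 0.1786] 6580
(6, (np.int64(532), np.int64(179))) [ 0.7414 -0.7141] [0.1124 0.1612] 61.1 z [0.0255 0.0884 0.1933] 2004
(9, (np.int64(250), np.int64(173))) [0.7336 0.1487] [0.0619 0.0623] 76.0 z [0.0297 0.0636 0.0708] 405
(16, (np.int64(291), np.int64(193))) [0.6713 0.0198] [0.0511 0.0528] 1.8 z [0.0331 0.089  0.1326] 316
(19, (np.int64(450), np.int64(200))) [ 0.6584 -0.4583] [0.0691 0.0695] 3.8 z [0.027  0.0627 0.0838] 336
(22, (np.int64(223), np.int64(241))) [0.5223 0.2222] [0.1165 0.0659] 7.5 z [0.0349 0.0468 0.144 ] 818
(23, (np.int64(188), np.int64(244))) [0.504  0.3255] [0.1113 0.07  ] 8.1 z [0.0343 0.0481 0.1425] 894
(24, (np.int64(533), np.int64(255))) 
[... 2761 characters left out ...]
) [0.4998 0.3278] [0.1156 0.0693] 6.8 z [0.0284 0.0458 0.1434] 1293
(76, (np.int64(357), np.int64(368))) [0.7365 0.1533] [0.064  0.0646] 63.2 z [0.029  0.0642 0.069 ] 889
(77, (np.int64(270), np.int64(404))) [0.9084 0.0501] [0.1326 0.1217] 89.7 z [0.0384 0.0899 0.0937] 4542
(78, (np.int64(381), np.int64(453))) [0.8992 0.3293] [0.2383 0.1319] 89.6 z [0.1464 0.1617 0.1654] 6437
('black', (np.int64(432), np.int64(308))) [0.5702 0.2308] [0.023  0.0208] 72.8 z [0.1353 0.1447 0.1517] 114
('black', (np.int64(539), np.int64(316))) [0.443  0.4244] [0.0385 0.0166] 4.0 z [0.102  0.1241 0.1459] 209
('black', (np.int64(480), np.int64(327))) [0.5509 0.3339] [0.0127 0.064 ] 6.8 z [0.1353 0.1408 0.1455] 169
```

View pics/crop.png

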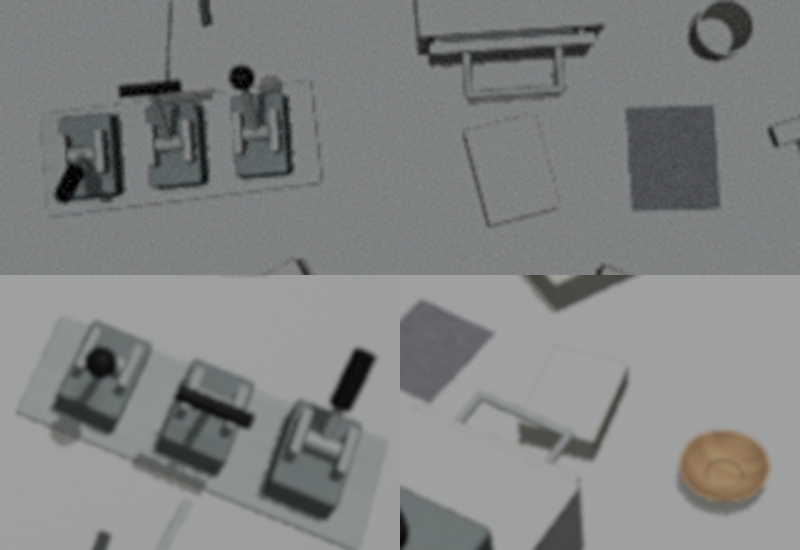

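The crop confirms the T crossbar is the middle handle and leans away from the robot. The smallest block lies just in front of the handle, with the mat to its right. Next I measure the drawer handle, mat and plate.

Run:
```python
from h import *
np.set_printoptions(suppress=True,precision=4)
s=get_state(); print(s['t'],s['eef_pos'],s['ee_rot'],s['q'],s['width'])
for n in('top','scene'):
    im,d,z=load(n);C=cloud(z,d);ok=d>0
    m=ok&(C[...,2]>.07)&(C[...,2]<.11)&(C[...,0]>.50)&(C[...,0]<.62)&(C[...,1]<-.08)&(C[...,1]>-.34)
    P=C[m]; 
    # bar: points far from front
    f=P[:,0]-np.tan(np.radians(5.5))*-(P[:,1]+.2)*-1
    q=P[f<.572]; r=cv2.minAreaRect(q[:,:2].astype(np.float32)); print(n,'bar',r,np.percentile(q[:,2],[10,50,90]),len(q)); print(np.histogram(f,bins=np.arange(.52,.63,.01)))
    mm=ok&(abs(C[...,2])<.006)&(C[...,0]>.38)&(C[...,0]<.6)&(C[...,1]<-.27)&(C[...,1]>-.48)&(im.max(2)<(85 if n=='top' else 125))
    print('mat',mm.sum(),cv2.minAreaRect(C[mm][:,:2].astype(np.float32)), im[ok&(abs(C[...,0]-.5)<.02)&(abs(C[...,1]+.38)<.02)].mean(0))
```

```text
0.1 [0.1753 0.6514 0.2257] [ 3.1401 -0.0001 -0.2629] [ 1.5961  0.3593  0.0112 -0.0003 -1.2241 -0.2881] 0.08755146108194124
top bar ((0.5694337487220764, -0.187442809343338), (0.01352236419916153, 0.07964467257261276), 2.1279571056365967) [0.0885 0.0923 0.0968] 78
(array([ 0,  0,  0,  7, 58, 68, 33, 24, 68, 69]), array([0.52, 0.53, 0.54, 0.55, 0.56, 0.57, 0.58, 0.59, 0.6 , 0.61, 0.62]))
mat 656 ((0.5068432092666626, -0.4115678071975708), (0.12429910153150558, 0.10656935721635818), 3.391162872314453) [78.677  80.6149 83.9938]
scene bar ((0.5626528263092041, -0.1980476826429367), (0.112274669110775, 0.018380453810095787), 84.84595489501953) [0.088  0.0923 0.0957] 128
(array([ 0,  0,  0, 27, 85, 83, 35, 30, 59, 70]), array([0.52, 0.53, 0.54, 0.55, 0.56, 0.57, 0.58, 0.59, 0.6 , 0.61, 0.62]))
mat 1266 ((0.5002869367599487, -0.37402498722076416), (0.13324612379074097, 0.18382355570793152), 4.0417351722717285) [ 99.4481 100.6299 103.9351]
```

Emit:
servo_tool(moves=[{"dx":0.043,"dy":-0.031,"roll":2.3,"jaw":0},{"dx":0.043,"dy":-0.031,"roll":2.3,"jaw":0},{"dx":0.043,"dy":-0.031,"roll":2.3,"jaw":0},{"dx":0.043,"dy":-0.031,"roll":2.3,"jaw":0},{"dx":0.043,"dy":-0.031,"roll":2.3,"jaw":0},{"dx":0.043,"dy":-0.031,"roll":2.3,"jaw":0},{"dx":0.043,"dy":-0.031,"roll":2.3,"jaw":0},{"dx":0.043,"dy":-0.031,"roll":2.3,"jaw":0},{"dx":0.043,"dy":-0.031,"roll":2.3,"jaw":0},{"dx":0.043,"dy":-0.031,"roll":2.3,"jaw":0}])

```text
$.moves[0]: bad value
```

Emit:
servo_tool(moves=[{"dx":0.043,"dy":-0.031,"dz":0.0,"roll":2.3,"jaw":0.0},{"dx":0.043,"dy":-0.031,"dz":0.0,"roll":2.3,"jaw":0.0},{"dx":0.043,"dy":-0.031,"dz":0.0,"roll":2.3,"jaw":0.0},{"dx":0.043,"dy":-0.031,"dz":0.0,"roll":2.3,"jaw":0.0},{"dx":0.043,"dy":-0.031,"dz":0.0,"roll":2.3,"jaw":0.0},{"dx":0.043,"dy":-0.031,"dz":0.0,"roll":2.3,"jaw":0.0},{"dx":0.043,"dy":-0.031,"dz":0.0,"roll":2.3,"jaw":0.0},{"dx":0.043,"dy":-0.031,"dz":0.0,"roll":2.3,"jaw":0.0},{"dx":0.043,"dy":-0.031,"dz":0.0,"roll":2.3,"jaw":0.0},{"dx":0.043,"dy":-0.031,"dz":0.0,"roll":2.3,"jaw":0.0}])

```text
t: 1.35
eef_pos: [0.6064, 0.3406, 0.2261]
ee_rot: [3.141, 0.001, 0.14]
force: [0.8, -0.7, 0.2]
width: 0.0009
gripper_force: 0.0
```

Emit:
servo_tool(moves=[{"dx":0.0,"dy":0.0,"dz":-0.037,"roll":0.0,"jaw":0.0},{"dx":0.0,"dy":0.0,"dz":-0.037,"roll":0.0,"jaw":0.0},{"dx":0.0,"dy":0.0,"dz":-0.037,"roll":0.0,"jaw":0.0},{"dx":-0.015,"dy":-0.002,"dz":0.0,"roll":0.0,"jaw":0.0},{"dx":-0.015,"dy":-0.002,"dz":0.0,"roll":0.0,"jaw":0.0},{"dx":-0.015,"dy":-0.002,"dz":0.0,"roll":0.0,"jaw":0.0},{"dx":-0.015,"dy":-0.002,"dz":0.0,"roll":0.0,"jaw":0.0},{"dx":-0.015,"dy":-0.002,"dz":0.0,"roll":0.0,"jaw":0.0},{"dx":-0.015,"dy":-0.002,"dz":0.0,"roll":0.0,"jaw":0.0},{"dx":-0.012,"dy":-0.002,"dz":0.0,"roll":0.0,"jaw":0.0}])

```text
t: 2.6
eef_pos: [0.5018, 0.3273, 0.1152]
ee_rot: [3.141, 0.001, 0.139]
force: [0.1, 0.6, -0.2]
width: 0.0005
gripper_force: 0.3
```

Emit:
servo_tool(moves=[{"dx":-0.012,"dy":-0.002,"dz":0.0,"roll":0.0,"jaw":0.0},{"dx":-0.01,"dy":-0.001,"dz":0.0,"roll":0.0,"jaw":0.0},{"dx":0.0,"dy":0.0,"dz":0.0,"roll":0.0,"jaw":0.0},{"dx":0.0,"dy":0.0,"dz":0.0,"roll":0.0,"jaw":0.0},{"dx":0.03,"dy":0.0,"dz":0.0,"roll":0.0,"jaw":0.0},{"dx":0.03,"dy":0.0,"dz":0.0,"roll":0.0,"jaw":0.0},{"dx":0.0,"dy":0.0,"dz":0.05,"roll":0.0,"jaw":0.0},{"dx":0.0,"dy":0.0,"dz":0.05,"roll":0.0,"jaw":0.0},{"dx":0.0,"dy":-0.05,"dz":0.01,"roll":0.0,"jaw":0.0},{"dx":0.0,"dy":-0.06,"dz":0.0,"roll":0.0,"jaw":0.0}])

```text
t: 3.85
eef_pos: [0.5422, 0.2146, 0.2266]
ee_rot: [-3.141, -0.002, 0.14]
force: [1.8, -1.5, -0.9]
width: 0.0001
gripper_force: 0.0
```

```bash
cat > look.py <<'E'
from h import *
import sys
for n in('top','scene'): grab(n)
a=cv2.resize(load('top')[0][140:380,120:520],(600,360));b=load('scene')[0][150:390,140:580]
im=np.vstack([a,cv2.resize(b,(600,327))[:240]])
cv2.imwrite('pics/%s.png'%sys.argv[1],im[:,:,::-1])
for n in('top','scene'):
    im,d,z=load(n);C=cloud(z,d);ok=d>0
    b=(ok&(im.max(2)<45)&(C[...,2]>.06)&(C[...,2]<.18)&(C[...,0]<.65)&(C[...,0]>.4)&(C[...,1]>.15)&(C[...,1]<.5)).astype(np.uint8)
    k,L,s,c=cv2.connectedComponentsWithStats(b)
    for i in range(1,k):
        if s[i,4]>15: print(n,np.round(c[i]),np.round(C[L==i].mean(0),3),s[i,4])
print(get_state()['t'])
E
python3 look.py iso
```

```text
top [147. 263.] [0.442 0.419 0.128] 91
top [182. 262.] [0.445 0.316 0.141] 125
scene [496. 289.] [0.446 0.321 0.141] 116
scene [432. 308.] [0.57  0.231 0.144] 128
scene [539. 315.] [0.444 0.424 0.125] 195
3.95
```

T isolator is off: the crossbar is now at (.445,.318), and the ball and rod are unchanged. Next, the block.

Emit:
servo_tool(moves=[{"dx":-0.014,"dy":-0.055,"dz":0.0,"roll":2.0,"jaw":0.0},{"dx":-0.014,"dy":-0.055,"dz":0.0,"roll":2.0,"jaw":0.0},{"dx":-0.014,"dy":-0.055,"dz":0.0,"roll":2.0,"jaw":0.0},{"dx":-0.014,"dy":-0.055,"dz":0.0,"roll":2.0,"jaw":0.0},{"dx":-0.014,"dy":-0.055,"dz":0.0,"roll":0.0,"jaw":0.0},{"dx":-0.012,"dy":-0.055,"dz":0.0,"roll":0.0,"jaw":0.0},{"dx":0.0,"dy":0.0,"dz":-0.04,"roll":0.0,"jaw":0.0},{"dx":0.0,"dy":0.0,"dz":-0.055,"roll":0.0,"jaw":0.0},{"dx":0.0,"dy":0.0,"dz":-0.055,"roll":0.0,"jaw":0.0},{"dx":0.0,"dy":0.0,"dz":-0.03,"roll":0.0,"jaw":0.0}])

```text
t: 5.2
eef_pos: [0.4582, -0.1156, 0.0431]
ee_rot: [-3.141, 0.003, 0.277]
force: [0.4, 0.0, -0.8]
width: 0.0002
gripper_force: 0.0
```

Emit:
servo_tool(moves=[{"dx":0.0,"dy":0.0,"dz":-0.02,"roll":0.0,"jaw":0.0},{"dx":0.0,"dy":0.0,"dz":-0.013,"roll":0.0,"jaw":0.0},{"dx":0.002,"dy":-0.01,"dz":0.0,"roll":0.0,"jaw":0.0},{"dx":0.002,"dy":-0.01,"dz":0.0,"roll":0.0,"jaw":0.0},{"dx":0.002,"dy":-0.012,"dz":0.0,"roll":0.0,"jaw":0.0},{"dx":0.002,"dy":-0.012,"dz":0.0,"roll":0.0,"jaw":0.0},{"dx":0.002,"dy":-0.012,"dz":0.0,"roll":0.0,"jaw":0.0},{"dx":0.002,"dy":-0.012,"dz":0.0,"roll":0.0,"jaw":0.0},{"dx":0.002,"dy":-0.012,"dz":0.0,"roll":0.0,"jaw":0.0},{"dx":0.002,"dy":-0.012,"dz":0.0,"roll":0.0,"jaw":0.0}])

```text
t: 6.45
eef_pos: [0.4758, -0.2078, 0.0133]
ee_rot: [-3.142, -0.001, 0.278]
force: [-1.7, 7.5, 4.5]
width: 0.0003
gripper_force: 3.6
```

```bash
python3 look.py blk1 | tail -1
cat > blk.py <<'E'
from h import *
for n in('top','scene'):
    im,d,z=load(n);C=cloud(z,d)
    m=((d>0)&(abs(C[...,2]-.04)<.009)&(C[...,0]>.41)&(C[...,0]<.6)&(C[...,1]<-.12)&(C[...,1]>-.52)&(im.min(2)>90)).astype(np.uint8)
    k,L,s,c=cv2.connectedComponentsWithStats(m,connectivity=4);i=1+s[1:,4].argmax()
    P=C[L==i];print(n,s[i,4],cv2.minAreaRect(P[:,:2].astype(np.float32)),np.median(P[:,2]),'y',P[:,1].min(),P[:,1].max())
E
python3 blk.py
```

```text
6.55
top 246 ((0.45103946328163147, -0.28039979934692383), (0.029449516907334328, 0.08955547958612442), 17.27511215209961) 0.0399107635426059 y -0.32546843978596895 -0.2371382252498971
scene 455 ((0.5107190012931824, -0.2629223167896271), (0.05931965261697769, 0.09309080243110657), 13.569177627563477) 0.040644962475441276 y -0.3099442516030408 -0.2113128075126979
```

View pics/blk1.png

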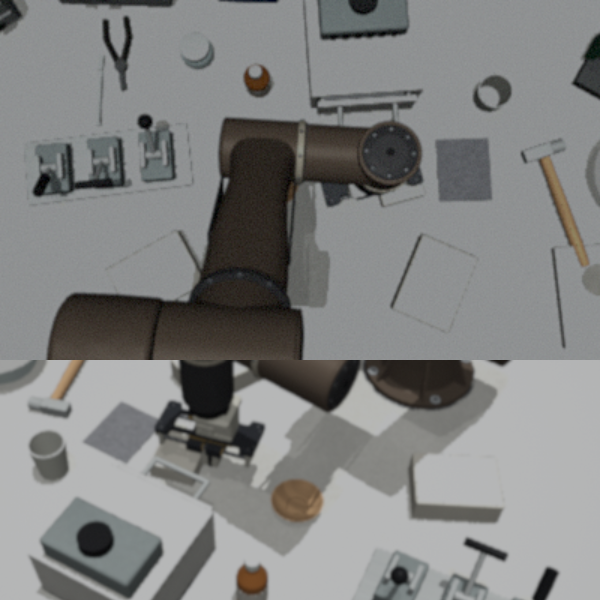

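Gripper shut against the block's left face. The block moved straight, keeping about 16° yaw. I'll carry on pushing.

Emit:
servo_tool(moves=[{"dx":0.001,"dy":-0.014,"dz":0.0,"roll":0.0,"jaw":0.0},{"dx":0.001,"dy":-0.014,"dz":0.0,"roll":0.0,"jaw":0.0},{"dx":0.001,"dy":-0.014,"dz":0.0,"roll":0.0,"jaw":0.0},{"dx":0.001,"dy":-0.014,"dz":0.0,"roll":0.0,"jaw":0.0},{"dx":0.001,"dy":-0.014,"dz":0.0,"roll":0.0,"jaw":0.0},{"dx":0.001,"dy":-0.014,"dz":0.0,"roll":0.0,"jaw":0.0},{"dx":0.001,"dy":-0.014,"dz":0.0,"roll":0.0,"jaw":0.0},{"dx":0.001,"dy":-0.014,"dz":0.0,"roll":0.0,"jaw":0.0},{"dx":0.001,"dy":-0.014,"dz":0.0,"roll":0.0,"jaw":0.0},{"dx":0.001,"dy":-0.013,"dz":0.0,"roll":0.0,"jaw":0.0}])

```text
t: 7.8
eef_pos: [0.4849, -0.346, 0.0128]
ee_rot: [-3.141, 0.0, 0.278]
force: [-0.6, 7.3, 3.3]
width: 0.0004
gripper_force: 3.3
```

Emit:
servo_tool(moves=[{"dx":-0.003,"dy":0.015,"dz":0.0,"roll":0.0,"jaw":0.0},{"dx":-0.01,"dy":0.03,"dz":0.0,"roll":0.0,"jaw":0.0},{"dx":-0.02,"dy":0.0,"dz":0.05,"roll":0.0,"jaw":0.0},{"dx":0.0,"dy":0.0,"dz":0.05,"roll":0.0,"jaw":0.0},{"dx":0.0,"dy":0.0,"dz":0.05,"roll":0.0,"jaw":0.0},{"dx":0.0,"dy":0.04,"dz":0.03,"roll":-2.0,"jaw":0.0},{"dx":0.0,"dy":0.06,"dz":0.0,"roll":-3.0,"jaw":0.0},{"dx":0.0,"dy":0.06,"dz":0.0,"roll":-3.0,"jaw":0.0},{"dx":0.0,"dy":0.06,"dz":0.0,"roll":-3.0,"jaw":0.0},{"dx":0.0,"dy":0.06,"dz":0.0,"roll":0.0,"jaw":0.0}])

```text
t: 9.05
eef_pos: [0.4513, -0.0191, 0.1927]
ee_rot: [-3.141, -0.001, 0.086]
force: [1.1, 0.2, -0.5]
width: 0.0005
gripper_force: 0.0
```

```bash
python3 look.py blk2 ; python3 blk.py
python3 - <<'E'
from h import *
for n in('top','scene'):
    im,d,z=load(n);C=cloud(z,d)
    m=(d>0)&(abs(C[...,2]-.092)<.007)&(C[...,0]>.53)&(C[...,0]<.585)&(C[...,1]<-.13)&(C[...,1]>-.29); P=C[m]
    # slice along y for the bar's front
    for y in(-.25,-.23,-.21,-.19,-.17,-.15): 
        q=P[abs(P[:,1]-y)<.008]; print(n,y,len(q),np.round(np.percentile(q[:,0],[5,30,50]),4) if len(q) else '')
    print(P[:,1].min(),P[:,1].max())
E
```

```text
top [216. 221.] [0.565 0.226 0.145] 60
top [148. 263.] [0.442 0.419 0.127] 92
scene [495. 289.] [0.446 0.32  0.14 ] 106
scene [432. 308.] [0.571 0.231 0.145] 103
scene [539. 315.] [0.444 0.424 0.125] 195
9.15
top 1131 ((0.510290801525116, -0.406375527381897), (0.11960117518901825, 0.09167973697185516), 25.357328414916992) 0.04001230681221129 y -0.46849160634270065 -0.34297736667573325
scene 1154 ((0.507390558719635, -0.4041292071342468), (0.12788356840610504, 0.09110169112682343), 25.568330764770508) 0.04060083336922804 y -0.46690894160215346 -0.3407534941458448
top -0.25 17 [0.5715 0.5742 0.5755]
top -0.23 22 [0.5683 0.5704 0.5715]
top -0.21 13 [0.5673 0.568  0.5704]
top -0.19 19 [0.5646 0.5665 0.5674]
top -0.17 17 [0.5632 0.5639 0.5661]
top -0.15 30 [0.5625 0.5675 0.5718]
-0.2637604905920056 -0.1446574610131477
scene -0.25 31 [0.5678 0.5705 0.5735]
scene -0.23 25 [0.5654 0.5694 0.5707]
scene -0.21 26 [0.5632 0.5673 0.5689]
scene -0.19 25 [0.561  0.565  0.5671]
scene -0.17 26 [0.5606 0.5636 0.5656]
scene -0.15 44 [0.5586 0.5654 0.5695]
-0.26336661456763005 -0.14269414778456238
```

Block is clear of the lane: centre (.509,-.405), with 30 mm to spare. Next, hook the drawer handle.

Emit:
servo_tool(moves=[{"dx":0.036,"dy":-0.045,"dz":0.0,"roll":0.2,"jaw":0.0},{"dx":0.036,"dy":-0.045,"dz":0.0,"roll":0.2,"jaw":0.0},{"dx":0.036,"dy":-0.046,"dz":0.0,"roll":0.2,"jaw":0.0},{"dx":0.037,"dy":-0.046,"dz":0.0,"roll":0.2,"jaw":0.0},{"dx":0.0,"dy":0.0,"dz":0.0,"roll":0.0,"jaw":0.0},{"dx":0.0,"dy":0.0,"dz":-0.04,"roll":0.0,"jaw":0.0},{"dx":0.0,"dy":0.0,"dz":-0.03,"roll":0.0,"jaw":0.0},{"dx":0.0,"dy":0.0,"dz":-0.02,"roll":0.0,"jaw":0.0},{"dx":0.0,"dy":0.0,"dz":-0.018,"roll":0.0,"jaw":0.0},{"dx":0.0,"dy":0.0,"dz":-0.015,"roll":0.0,"jaw":0.0}])

```text
t: 10.4
eef_pos: [0.597, -0.2028, 0.069]
ee_rot: [3.142, -0.0, 0.101]
force: [0.7, -0.3, 0.3]
width: 0.0007
gripper_force: 0.0
```

Emit:
servo_tool(moves=[{"dx":-0.005,"dy":-0.0005,"dz":0.0,"roll":0.0,"jaw":0.0},{"dx":-0.005,"dy":-0.0005,"dz":0.0,"roll":0.0,"jaw":0.0},{"dx":-0.005,"dy":-0.0005,"dz":0.0,"roll":0.0,"jaw":0.0},{"dx":-0.005,"dy":-0.0005,"dz":0.0,"roll":0.0,"jaw":0.0},{"dx":-0.008,"dy":-0.001,"dz":0.0,"roll":0.0,"jaw":0.0},{"dx":-0.008,"dy":-0.001,"dz":0.0,"roll":0.0,"jaw":0.0},{"dx":-0.008,"dy":-0.001,"dz":0.0,"roll":0.0,"jaw":0.0},{"dx":-0.008,"dy":-0.001,"dz":0.0,"roll":0.0,"jaw":0.0},{"dx":-0.008,"dy":-0.001,"dz":0.0,"roll":0.0,"jaw":0.0},{"dx":-0.008,"dy":-0.001,"dz":0.0,"roll":0.0,"jaw":0.0}])

```text
t: 11.65
eef_pos: [0.5287, -0.2112, 0.0695]
ee_rot: [-3.141, 0.0, 0.1]
force: [2.5, 2.4, 0.9]
width: 0.0007
gripper_force: 1.2
```

Emit:
servo_tool(moves=[{"dx":-0.008,"dy":-0.001,"dz":0.0,"roll":0.0,"jaw":0.0},{"dx":-0.008,"dy":-0.001,"dz":0.0,"roll":0.0,"jaw":0.0},{"dx":-0.008,"dy":-0.001,"dz":0.0,"roll":0.0,"jaw":0.0},{"dx":-0.008,"dy":-0.001,"dz":0.0,"roll":0.0,"jaw":0.0},{"dx":-0.008,"dy":-0.001,"dz":0.0,"roll":0.0,"jaw":0.0},{"dx":-0.008,"dy":-0.001,"dz":0.0,"roll":0.0,"jaw":0.0},{"dx":-0.008,"dy":-0.001,"dz":0.0,"roll":0.0,"jaw":0.0},{"dx":-0.008,"dy":-0.001,"dz":0.0,"roll":0.0,"jaw":0.0},{"dx":-0.006,"dy":-0.001,"dz":0.0,"roll":0.0,"jaw":0.0},{"dx":-0.004,"dy":0.0,"dz":0.0,"roll":0.0,"jaw":0.0}])

```text
t: 12.9
eef_pos: [0.4634, -0.2197, 0.0705]
ee_rot: [3.14, -0.015, 0.101]
force: [30.5, 5.2, -22.8]
width: 0.0005
gripper_force: 15.6
```

Emit:
servo_tool(moves=[{"dx":-0.001,"dy":0.0,"dz":0.0,"roll":0.0,"jaw":0.0},{"dx":-0.001,"dy":0.0,"dz":0.0,"roll":0.0,"jaw":0.0},{"dx":-0.001,"dy":0.0,"dz":0.0,"roll":0.0,"jaw":0.0},{"dx":-0.001,"dy":0.0,"dz":0.0,"roll":0.0,"jaw":0.0},{"dx":-0.001,"dy":0.0,"dz":0.0,"roll":0.0,"jaw":0.0},{"dx":-0.001,"dy":0.0,"dz":0.0,"roll":0.0,"jaw":0.0},{"dx":-0.001,"dy":0.0,"dz":0.0,"roll":0.0,"jaw":0.0},{"dx":0.0,"dy":0.0,"dz":0.0,"roll":0.0,"jaw":0.0},{"dx":0.0,"dy":0.0,"dz":0.0,"roll":0.0,"jaw":0.0},{"dx":0.0,"dy":0.0,"dz":0.0,"roll":0.0,"jaw":0.0}])

```text
t: 14.15
eef_pos: [0.4633, -0.2197, 0.0718]
ee_rot: [3.137, -0.026, 0.103]
force: [41.0, 4.5, -30.3]
width: 0.0005
gripper_force: 19.7
```

Emit:
servo_tool(moves=[{"dx":0.01,"dy":0.001,"dz":0.0,"roll":0.0,"jaw":0.0},{"dx":0.01,"dy":0.001,"dz":0.0,"roll":0.0,"jaw":0.0},{"dx":0.01,"dy":0.001,"dz":0.0,"roll":0.0,"jaw":0.0},{"dx":0.0,"dy":0.0,"dz":0.0,"roll":0.0,"jaw":0.0},{"dx":0.0,"dy":0.0,"dz":0.03,"roll":0.0,"jaw":0.0},{"dx":0.0,"dy":0.0,"dz":0.05,"roll":0.0,"jaw":0.0},{"dx":0.0,"dy":0.0,"dz":0.05,"roll":0.0,"jaw":0.0},{"dx":0.0,"dy":0.06,"dz":0.03,"roll":0.0,"jaw":0.0},{"dx":0.0,"dy":0.06,"dz":0.0,"roll":0.0,"jaw":0.0},{"dx":0.0,"dy":0.06,"dz":0.0,"roll":0.0,"jaw":0.0}])

```text
t: 15.4
eef_pos: [0.4774, -0.0402, 0.2279]
ee_rot: [-3.141, -0.001, 0.099]
force: [0.4, 0.3, -0.2]
width: 0.0004
gripper_force: 0.0
```

Emit:
servo_tool(moves=[{"dx":0.0,"dy":0.06,"dz":0.0,"roll":0.0,"jaw":0.0},{"dx":0.0,"dy":0.06,"dz":0.0,"roll":0.0,"jaw":0.0},{"dx":0.0,"dy":0.06,"dz":0.0,"roll":0.0,"jaw":0.0},{"dx":0.0,"dy":0.0,"dz":0.0,"roll":0.0,"jaw":0.0},{"dx":0.0,"dy":0.0,"dz":0.0,"roll":0.0,"jaw":0.0},{"dx":0.0,"dy":0.0,"dz":0.0,"roll":0.0,"jaw":0.0},{"dx":0.0,"dy":0.0,"dz":0.0,"roll":0.0,"jaw":0.0},{"dx":0.0,"dy":0.0,"dz":0.0,"roll":0.0,"jaw":0.0},{"dx":0.0,"dy":0.0,"dz":0.0,"roll":0.0,"jaw":0.0},{"dx":0.0,"dy":0.0,"dz":0.0,"roll":0.0,"jaw":0.0}])

```text
t: 16.65
eef_pos: [0.4784, 0.1386, 0.2275]
ee_rot: [-3.142, -0.0, 0.1]
force: [-0.1, -0.2, -0.4]
width: 0.0001
gripper_force: 0.0
```

```bash
python3 look.py drw ; python3 blk.py
python3 - <<'E'
from h import *
for n in('top','scene'):
    im,d,z=load(n);C=cloud(z,d)
    m=(d>0)&(abs(C[...,2]-.092)<.007)&(C[...,0]>.39)&(C[...,0]<.46)&(C[...,1]<-.13)&(C[...,1]>-.3); P=C[m]
    for y in(-.26,-.24,-.22,-.20,-.18,-.16): 
        q=P[abs(P[:,1]-y)<.008]; print(n,y,len(q),np.round(np.percentile(q[:,0],[5,30,50]),4) if len(q) else '')
    if len(P): print(P[:,1].min(),P[:,1].max())
E
```

```text
scene [495. 288.] [0.446 0.319 0.141] 117
scene [432. 308.] [0.57  0.23  0.144] 119
scene [539. 315.] [0.444 0.424 0.125] 197
16.75
top 1134 ((0.51047682762146, -0.4065890908241272), (0.11983638256788254, 0.091805100440979), 25.19251823425293) 0.03984148441859875 y -0.469561599010266 -0.3436504479677466
scene 1151 ((0.5079871416091919, -0.404252290725708), (0.1252453327178955, 0.09182162582874298), 24.633251190185547) 0.04057781600298245 y -0.4687003136821502 -0.33967911379873117
top -0.26 19 [0.45   0.4514 0.4532]
top -0.24 22 [0.4466 0.4496 0.4512]
top -0.22 16 [0.4463 0.4477 0.4491]
top -0.2 19 [0.4425 0.4456 0.4484]
top -0.18 16 [0.442  0.4439 0.4454]
top -0.16 21 [0.4418 0.4447 0.4508]
-0.2765902438971093 -0.1589216214837388
scene -0.26 25 [0.4472 0.4487 0.4504]
scene -0.24 23 [0.4434 0.4485 0.4496]
scene -0.22 21 [0.441  0.4462 0.4488]
scene -0.2 24 [0.4409 0.4434 0.4457]
scene -0.18 21 [0.439  0.4422 0.4438]
scene -0.16 33 [0.4379 0.4439 0.4471]
-0.27358407999018647 -0.15519850438365138
```

View pics/drw.png

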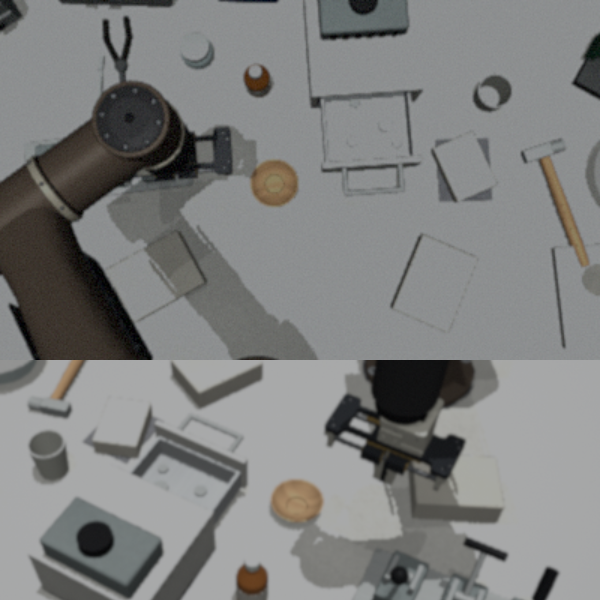

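The drawer is out and the pull ended against something rigid. I measured about 0.12 m of travel, so I'll check it against the cabinet front to see whether this is really the stop.

Run:
```python
from h import *
for n in('top','scene'):
    im,d,z=load(n);C=cloud(z,d)
    yaw=np.radians(5.7);ex=np.array([np.cos(yaw),np.sin(yaw)]);ey=np.array([-ex[1],ex[0]])
    X=C[...,:2]@ex;Y=C[...,:2]@ey
    cy=np.array([.448,-.216])@ey
    ok=(d>0)&(abs(Y-cy)<.085)
    t=ok&(abs(C[...,2]-.12)<.006)&(X>.5)&(X<.9)
    f=ok&(abs(C[...,2]-.104)<.005)&(X>.44)&(X<.52)
    b=ok&(abs(C[...,2]-.092)<.006)&(X>.38)&(X<.46)&(abs(Y-cy)<.04)
    for nm,m in(('cab',t),('front',f),('bar',b)): print(n,nm,m.sum(),np.round(np.percentile(X[m],[0,1,5,50,95,99,100]),4))
    h=ok&(C[...,2]>.17)&(X>.5)&(X<.95);print('housing',np.round(np.percentile(X[h],[1,5,50,99]),4))
    w=(d>0)&(abs(C[...,2]-.12)<.006)&(X>.55)&(X<.9)&(abs(Y-cy)<.13);print('cabY',np.round(np.percentile(Y[w]-cy,[0,1,99,100]),4),np.round(np.percentile(X[w],[0,1,99,100]),4))
```

```text
top cab 2047 [0.6137 0.6158 0.6201 0.672  0.724  0.7907 0.8358]
top front 220 [0.4465 0.4617 0.4753 0.4811 0.4869 0.4878 0.4883]
top bar 88 [0.4205 0.4207 0.4208 0.4253 0.4299 0.4304 0.4309]
housing [0.7264 0.7318 0.7744 0.8209]
cabY [-0.1141 -0.1119  0.1058  0.1073] [0.6137 0.616  0.8296 0.8366]
scene cab 2819 [0.6095 0.6131 0.6181 0.6682 0.8291 0.8317 0.8333]
scene front 304 [0.4689 0.4705 0.4723 0.4795 0.4846 0.4861 0.4879]
scene bar 104 [0.4159 0.4164 0.4177 0.4236 0.4275 0.4292 0.4295]
housing [0.7264 0.7311 0.7784 0.8194]
cabY [-0.1137 -0.1095  0.1084  0.11  ] [0.6095 0.6131 0.8317 0.8334]
```

The front face stands 0.140 m out from the cabinet front, so the drawer is at its stop (it had started slightly open). The T isolator is off and the block lies flat on the mat. Everything else is undisturbed and the robot is clear, so I'm handing in.

```bash
python3 -c "
from station import *
print(job_done())"
```

```text
the job is handed in; nothing more can be done
None
```

The job is handed in: the T isolator was switched off first, the smallest block was slid flat onto the mat, and the drawer was pulled out to its stop and left open. By my measurement its front stands 0.140 m out from the cabinet, though it moved only about 0.12 m, so I took it to have started slightly open.

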